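Snap the cover on the pipe junction box

ROBOT

A 6-joint arm with a two-finger parallel gripper is mounted at the origin on the work surface. World frame = base frame: x ahead of the robot, y to its left, z up, the work surface at z = 0. Lengths are in m, angles in rad, forces in N, time in s.
With the tool pointing down it reaches from about 0.35 to 0.725 m from the base axis. Payload 6 kg.
Tool frame: the origin (TCP) lies at the very end of the fingers, on their centre line; the grasp point (between the pads) lies 19 mm behind it; x points along the fingers, y is the direction in which the jaws open and shut, and the axes are right-handed (so a half turn about x gives the same grasp; the last joint's range is limited). The gripper opens to 85 mm and grips with 20 to 120 N. Pads are 22 mm wide; open, the fingers measure 114 mm over their backs; the gripper's body (76 mm by 85 mm) begins 54 mm behind the grasp point. The pads swing forward as they close: fully open they stand 13 mm farther back than shut.
Start: joints at [1.68, 0.04, 0.085, 0, -1.615, -0.334], TCP at [0.134, 0.585, 0.231] pointing down, gripper open.
Joint ranges: [-2.56, 2.56], [-1.29, 2.01], [-1.08, 1.49], [-3.29, 1.98], [-2.81, -0.18], [-2.99, 2.99]. Speed limits (rad/s): [2.57, 2.57, 3.01, 3.14, 3.14, 3.14].

INTERFACE

Orientations are given as a unit quaternion [w, x, y, z].
In Python, from workcell import manip gives the robot as it stands.
- The arm moves only by the tool arm_command, never from a script. Its arguments are lists of equal length, an entry for each row: "slide": the shift along the tool's x, y, z in mm, a list of three; "yaw": the turn about the tool's x in degrees. A call has 1 to 12 rows; each row is the pose to reach, as a shift and turn from the pose measured when the call began, along the tool's axes at that moment; what a row does not reach only later rows make up. A row lasts 1/8 s, in which the tool goes at most 62.5 mm and 10.7 degrees, less where a joint would pass 70% of its speed; a pose out of reach is approached as far as the arm can. A call with a gripper value outside its range is refused whole. "grip" is the finger opening in mm, from 0 to 85.4, set as the call begins (left out, the last holds). The fingers move at their own pace and stop on an object; the grip force is fixed at half the most. Time passes only in rows, so rows that repeat a pose let the fingers close. It gives the time, the measured TCP pose, the force and the opening at its end, in the units of the state.
- manip.state(): the state, without advancing time (a new reading comes with each control period).
- manip.grab_frame(name): name is "scene" or "top" or "wrist"; returns a dict with "img" (384x512x3 uint8, red, green, blue), "K" (3x3 intrinsics, pixels), "extrinsics" (4x4, takes a point from camera to world coordinates); the wrist camera has in their place "hand_eye" (4x4, takes a point from camera to tool coordinates, whose origin is the TCP and whose axes are the tool frame's). Camera axes: x right, y down, z forward; pixel columns grow to the right and rows downward; lengths in m; the calibration is good to about 2 mm. A picture is of the moment at which its call begins: read the wrist's pose just before it. There is no depth.
- manip.hand_in(): hands the job in, once; it reports no verdict.
The state is a dict: "t": time; "joint_positions": joint angles; "qvel": joint speeds; "joint_torque": joint torques, N m; "position": TCP position; "ee_rot": TCP orientation; "ft_force": force on the tool from outside, world axes, zero at the start; "ft_torque": the same for the moment, N m; "finger_gap": finger opening in m.
Only numpy, scipy, OpenCV 4.12 (cv2) and the standard library are available. Lean on these libraries where they do the work, as an engineer would, in place of code of your own. Each camera call takes 0.05 s, during which the arm holds its last target.

TASK

Pick up the blue cover by its grip ridge and set it on the grey pipe junction box with its two holes over the two steel studs, so that it rests on the orange clips. Then press it down corner by corner until all four clips have clicked home over its edge and it lies flush on the box all round; let go of it and leave the other things on the bench where they are.

Things in the scene. Friction and masses are not known exactly. Their poses are not given: they have to be found in the camera images.
- junction_box: grey open plastic box fixed to the bench, outside 176 (x) x 116 (y) x 45 mm high, walls 6 mm, with a small seat 50 mm high inside each clip; origin at the centre of its underside on the bench, z up, long side along x. Two copper pipes 18 mm thick (y=+-30, z=26 mm) pass through it and stick out 47 mm at each end. Four orange spring clips, 18 mm wide, stand outside the long walls at x=+-62 mm
- seat (a point): middle of the box at the height of its four seats, 50 mm above the bench, 5 mm above the rim. The cover (half width 60 mm) first laid on the four clip ramps has its underside about 65 mm (top 71 mm) above the bench; home, its underside is on the seats at 50 mm and its top at 56 mm
- clip_tip (a point): inward tip of the nose of the clip at x=+62, +y side of the box: y=56.3 mm, 60 mm high; above it the ramp rises outward at 35 deg from vertical to 69 mm; all four clips are alike. Pushing past one takes about 10 N; the cover is stiff: the corner opposite rises up to 13 mm, and the third corner takes up to 20 N and may bring the fourth down too. Past the nose a corner snaps to its seat
- stud_a (a point): tip of the steel stud at x=+52, y=0 mm of the box, 80 mm above the bench (30 mm above the seats); stud 10 mm across, its last 10 mm tapering to 4 mm
- stud_b (a point): tip of the like stud at x=-52, y=0 mm of the box
- cover: loose blue plastic cover, a flat plate 180 (x) x 120 (y) x 6 mm, about 0.3 kg, lying right way up on the bench at the start; origin at the centre of its underside, z up through its top. In the middle of its top a grip ridge stands up: 64 mm long (along x), 14 mm thick (y), 28 mm high, so its top is 34 mm above the origin. It has two through holes and fits the box either way round (half turn). White dots on its top mark where to press
- hole_a (a point): centre of the through hole (16 mm along x, 12.5 mm along y) at x=+52, y=0 mm of the cover, at its underside
- hole_b (a point): centre of the through hole (16 mm along x, 12.5 mm along y) at x=-52, y=0 mm of the cover, at its underside
- pad0 (a point): white press dot, 20 mm across, on the cover's top at (+74, +40) mm from its origin, 6 mm above it, one at each corner
- pad1 (a point): white press dot, 20 mm across, on the cover's top at (-74, +40) mm from its origin, 6 mm above it, one at each corner
- pad2 (a point): white press dot, 20 mm across, on the cover's top at (-74, -40) mm from its origin, 6 mm above it, one at each corner
- pad3 (a point): white press dot, 20 mm across, on the cover's top at (+74, -40) mm from its origin, 6 mm above it, one at each corner
- clip0 (a joint): the orange clip at x=+62 mm, +y side of the box. Value in m: how far it is pushed outward; 0 sprung home (its nose then overhangs the edge of a seated cover by about 3.7 mm), about 0.003 while the cover's edge is pushing past its nose
- clip1 (a joint): the orange clip at x=-62 mm, +y side of the box. Value in m: how far it is pushed outward; 0 sprung home (its nose then overhangs the edge of a seated cover by about 3.7 mm), about 0.003 while the cover's edge is pushing past its nose
- clip2 (a joint): the orange clip at x=-62 mm, -y side of the box. Value in m: how far it is pushed outward; 0 sprung home (its nose then overhangs the edge of a seated cover by about 3.7 mm), about 0.003 while the cover's edge is pushing past its nose
- clip3 (a joint): the orange clip at x=+62 mm, -y side of the box. Value in m: how far it is pushed outward; 0 sprung home (its nose then overhangs the edge of a seated cover by about 3.7 mm), about 0.003 while the cover's edge is pushing past its nose
- wrench: loose steel wrench 160 mm long, lying on the bench; bystander
- flux_jar: loose jar, 64 mm across, 75 mm high, red cap; bystander
- brass_tee: loose brass tee fitting 70 mm long, 32 mm high; bystander
- elbow: loose copper elbow, legs 60 mm, 28 mm high; bystander
- brush: loose brush 200 mm long; bystander
- tin: loose open aluminium tin, 90 mm across, 100 mm high; bystander
There are look-alikes about, which are no part of the job. Several things look just like the cover: the one meant starts farthest from the robot's base.

How it is judged:
By the outcome, as a careful person would: the job done as asked, in the order asked, and still so for the second after the job is handed in, with the robot touching nothing.
It also fails if it takes over 67 s, if anything falls off the work surface, if the arm or the gripper's body presses on something with over 40 N, if the wrist force passes 120 N, or if a joint passes its speed limit or range.

## Working session

There is one attempt and no reset: what is moved stays moved. The work goes in short steps, Python scripts to look and compute and a tool call to move; the robot and the scene stay as the last step left them, time stands still between calls to the robot, and variables do not carry over. Pictures are saved under pics/ and viewed, and the job is handed in when it is done.

Besides the shell and the picture viewer there is one more tool, called after ">>>" as a command line: name --pt "numbers of a row" for each row, then --argument value for the rest. arm_command: Moves the arm, as the interface text tells. Its arguments: {"type":"object","properties":{"slide":{"type":"array","items":{"type":"array","items":{"type":"number"}}},"yaw":{"type":"array","items":{"type":"number"}},"grip":{"type":"number"}},"required":["slide","yaw"]}

```bash
mkdir -p pics; ls
python3 - <<'E'
from workcell import manip
import cv2,pickle
print(manip.state())
for n in ["scene","top","wrist"]:
    f=manip.grab_frame(n); cv2.imwrite(f"pics/{n}0.png",f["img"][:,:,::-1]); pickle.dump(f,open(f"pics/{n}0.pkl","wb"))
    print(n,f["K"],f.get("extrinsics",f.get("hand_eye")))
E
```

```text
pics
{'t': 0.0, 'joint_positions': array([ 1.67969814e+00,  4.08280534e-02,  8.37693556e-02, -4.46230539e-04,
       -1.61548875e+00, -3.33684985e-01]), 'qvel': array([ 0.00141159, -0.00182233,  0.00199343, -0.00219843, -0.00029955,
        0.00042702]), 'joint_torque': array([-4.33994537e-04, -3.68199062e+01,  3.47400784e+01,  6.93194255e+00,
       -5.46167255e-03, -1.85501854e-07]), 'position': array([0.1335992 , 0.58459433, 0.23025026]), 'ee_rot': array([ 0.07866013, -0.70262805,  0.07993736,  0.70266381]), 'ft_force': array([-0.01429737, -0.49085616, -0.48484746]), 'ft_torque': array([-0.03381618,  0.01408231,  0.03457623]), 'finger_gap': 0.08573717863926587}
scene [[441.2908595    0.         254.77239726]
 [  0.         441.2908595  192.28427829]
 [  0.           0.           1.        ]] [[-0.71731722  0.54058134 -0.43957686  1.10443359]
 [ 0.69667011  0.54712401 -0.46401086  0.59734095]
 [-0.01033255 -0.63908304 -0.76906833  1.12438033]
 [ 0.          0.          0.          1.        ]]
top [[383.46299963   0.         252.46042776]
 [  0.         383.46299963 191.78515143]
 [  0.           0.           1.        ]] [[ 0.02829351 -0.99482414  0.09759304  0.38260528]
 [-0.99947293 -0.02970936 -0.01308486 -0.00260719]
 [ 0.01591656 -0.09717139 -0.99514038  1.3930115 ]
 [ 0.          0.          0.          1.        ]]
wrist [[313.0082985    0.         253.65321954]
 [  0.         313.0082985  195.12670342]
 [  0.           0.           1.        ]] [[ 2.23661339e-04 -3.14718659e-01  9.49184974e-01 -1.42267548e-01]
 [ 9.99999974e-01  3.98068695e-05 -2.22436484e-04 -2.65268150e-04]
 [ 3.22208297e-05  9.49185000e-01  3.14718660e-01 -8.03359463e-02]
 [ 0.00000000e+00  0.00000000e+00  0.00000000e+00  1.00000000e+00]]
```

View pics/scene0.png

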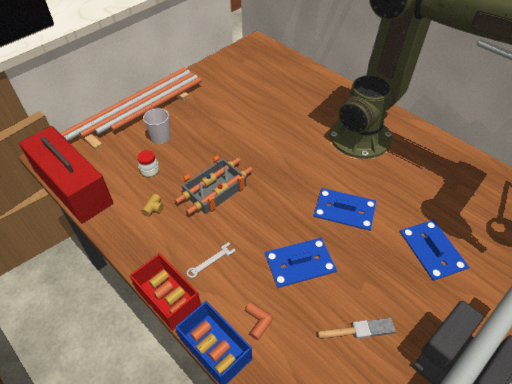

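View pics/top0.png

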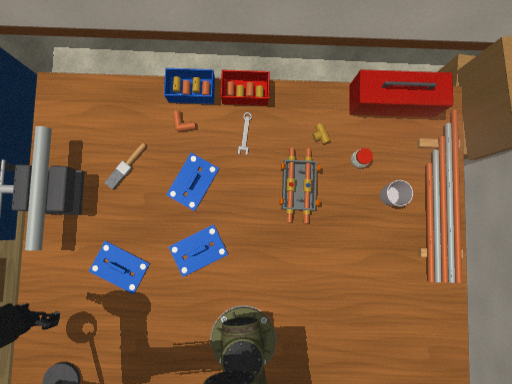

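View pics/wrist0.png

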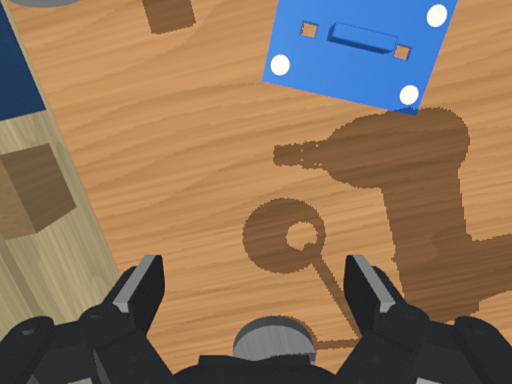

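Three covers (top view about (193,182), (199,250), (120,266)), with the box at (300,185). Next I'll measure them from their white dots and holes.

```bash
cat > h.py <<'E'
import numpy as np,cv2,pickle
from scipy.spatial.transform import Rotation as R
def load(n): return pickle.load(open(f"pics/{n}.pkl","rb"))
def ray(f,uv,T=None):
    T=f["extrinsics"] if T is None else T
    d=np.linalg.inv(f["K"])@np.array([uv[0],uv[1],1.]); return T[:3,3],T[:3,:3]@d
def onplane(f,uv,z,T=None):
    o,d=ray(f,uv,T); return o+d*(z-o[2])/d[2]
def proj(f,p,T=None):
    T=f["extrinsics"] if T is None else T
    c=T[:3,:3].T@(np.asarray(p)-T[:3,3]); u=f["K"]@(c/c[2]); return u[:2]
def two(f1,a,f2,b,T1=None,T2=None):
    o1,d1=ray(f1,a,T1);o2,d2=ray(f2,b,T2)
    d1/=np.linalg.norm(d1);d2/=np.linalg.norm(d2)
    s=np.linalg.lstsq(np.c_[d1,-d2],o2-o1,rcond=None)[0]
    p,q=o1+s[0]*d1,o2+s[1]*d2
    return (p+q)/2,np.linalg.norm(p-q)
def toolT(s):
    T=np.eye(4);q=s["ee_rot"];T[:3,:3]=R.from_quat([q[1],q[2],q[3],q[0]]).as_matrix();T[:3,3]=s["position"];return T
def covers(img):
    "blue blobs -> list of (area, white dot centroids, dark-blob)"
    hsv=cv2.cvtColor(img,cv2.COLOR_RGB2HSV)
    b=((hsv[...,0]>105)&(hsv[...,0]<125)&(hsv[...,1]>150)&(hsv[...,2]>40)).astype(np.uint8)
    w=((hsv[...,1]<60)&(hsv[...,2]>190)).astype(np.uint8)
    m=cv2.morphologyEx(b,cv2.MORPH_CLOSE,np.ones((5,5)))
    out=[]
    for c in cv2.findContours(m,cv2.RETR_EXTERNAL,cv2.CHAIN_APPROX_NONE)[0]:
        if cv2.contourArea(c)<400: continue
        h=np.zeros_like(m); cv2.fillPoly(h,[cv2.convexHull(c)],1)
        n,l,st,ce=cv2.connectedComponentsWithStats(w*h)
        dots=[(ce[i],st[i,4]) for i in range(1,n) if st[i,4]>=6]
        out.append((cv2.contourArea(c),cv2.minAreaRect(c),dots))
    return out
E
python3 - <<'E'
from h import *
for n in ["top0","scene0"]:
    f=load(n)
    for a,r,d in covers(f["img"]):
        if len(d)!=4: print(n,a,len(d),r);continue
        P=np.array([onplane(f,x,.006)[:2] for x,_ in d]); c=P.mean(0)
        i=np.argsort(np.linalg.norm(P-P[0],axis=1)); v=P[i[2]]-P[0]
        print(n,a,c.round(4),np.linalg.norm(c).round(4),"sides",np.linalg.norm(P-P[0],axis=1)[i].round(4),"ang",np.degrees(np.arctan2(v[1],v[0])).round(1),[x[0].round(1).tolist() for x in d])
E
python3 - <<'E'
import cv2
for n,(x0,x1,y0,y1) in {"top0":(265,335,135,235),"scene0":(165,265,145,225)}.items():
    i=cv2.imread(f"pics/{n}.png")[y0:y1,x0:x1]; cv2.imwrite(f"pics/{n}_box.png",cv2.resize(i,None,fx=6,fy=6,interpolation=cv2.INTER_CUBIC))
E
```

```text
top0 1646.0 [0.2367 0.4462] 0.5051 sides [0.     0.0795 0.148  0.168 ] ang -114.9 [[105.6, 247.4], [94.9, 267.8], [142.4, 266.2], [131.6, 286.6]]
top0 1530.5 [0.3034 0.1684] 0.3469 sides [0.     0.0795 0.149  0.1681] ang 117.7 [[211.8, 230.9], [174.1, 249.3], [221.3, 251.0], [183.9, 269.6]]
top0 563.0 0 ((8.0, 216.5), (45.0, 16.0), 90.0)
top0 1506.0 [0.5511 0.1989] 0.5859 sides [0.     0.0801 0.1477 0.1678] ang 152.5 [[193.0, 158.3], [212.0, 169.0], [172.6, 193.4], [191.5, 204.1]]
top0 1558.0 0 ((189.02928161621094, 85.56340789794922), (49.94437026977539, 33.4836540222168), 1.7899105548858643)
top0 3208.0 0 ((17.499996185302734, 106.49999237060547), (34.99999237060547, 114.99998474121094), 0.0)
scene0 3297.5 0 ((215.3758544921875, 342.9896545410156), (77.39561462402344, 47.682273864746094), 49.76364517211914)
scene0 2102.5 [0.5522 0.201 ] 0.5876 sides [0.     0.0791 0.1477 0.1684] ang -27.9 [[318.5, 243.5], [271.6, 255.6], [328.8, 265.6], [280.1, 279.1]]
scene0 2005.5 [0.2376 0.4484] 0.5075 sides [0.     0.08   0.1483 0.1678] ang 65.1 [[430.6, 224.9], [407.8, 232.0], [459.9, 264.4], [435.9, 272.4]]
scene0 1589.5 [0.3043 0.1704] 0.3487 sides [0.     0.0803 0.1486 0.1689] ang 117.8 [[324.7, 192.9], [370.1, 203.6], [319.5, 211.5], [366.3, 222.9]]
```

View pics/top0_box.png

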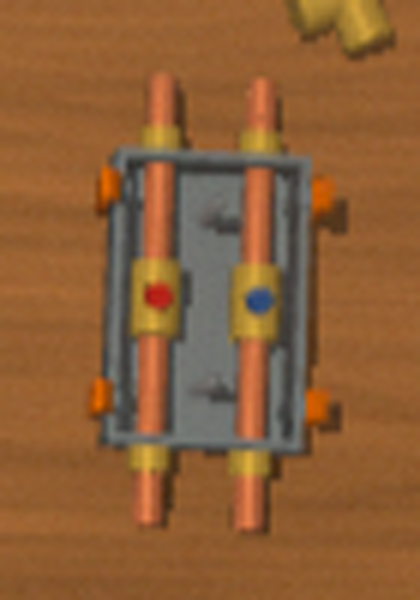

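View pics/scene0_box.png

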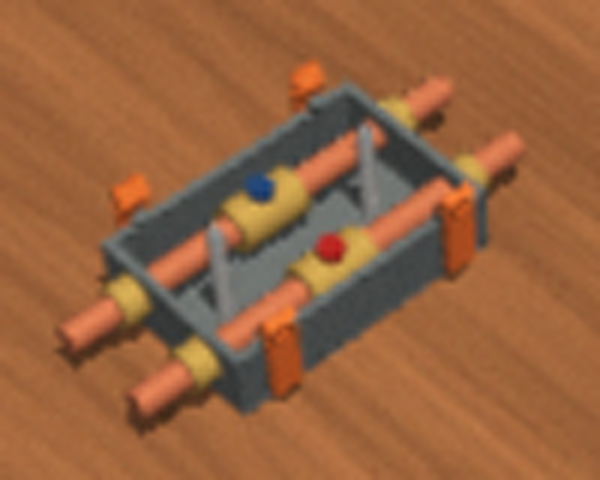

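```bash
cat >> h.py <<'E'
def goal(s,p,ang=None):
    "slide mm in tool axes to bring TCP to p; tool-y heading choices"
    T=toolT(s); sl=T[:3,:3].T@(np.asarray(p)-T[:3,3])*1000
    return sl
def yaws(s,ang):
    "turn about tool x so that tool y heads (deg, world) ang mod 180, pointing down"
    T=toolT(s)[:3,:3]; h=np.degrees(np.arctan2(T[1,1],T[0,1]))
    # tool x is down: + about x is clockwise from above
    return [((-(ang+k-h)+180)%360)-180 for k in(0,180)]
E
python3 - <<'E'
from h import *
f=load("top0"); g=load("scene0")
C=np.array([(118,150),(313,158),(303,452),(102,447)])/6+[265,135]-.4
P=np.array([onplane(f,c,.045) for c in C]); print(P.round(4),P.mean(0))
for i in range(4): v=P[(i+1)%4]-P[i]; print(np.linalg.norm(v).round(4),np.degrees(np.arctan2(v[1],v[0])).round(1))
# stud tips by 2 views: scene tips
for a,b in [((210,213),(213,232)),((203,388),(364,128))]:
    pass
tb=[np.array(x)/6+[165,145]-.4 for x in [(213,232),(364,128)]]
for t in tb: print("stud scene z=.08",onplane(g,t,.08).round(4))
ta=[np.array(x)/6+[265,135]-.4 for x in [(205,215),(200,390)]]
for t in ta: print("stud top z=.08",onplane(f,t,.08).round(4))
from workcell import manip
s=manip.state(); print(toolT(s).round(3));
E
```

```text
[[ 0.6335 -0.1305  0.045 ]
 [ 0.6323 -0.2467  0.045 ]
 [ 0.4571 -0.2429  0.045 ]
 [ 0.4566 -0.1246  0.045 ]] [ 0.54488299 -0.18618351  0.045     ]
0.1162 -90.6
0.1752 178.8
0.1183 90.2
0.1769 -1.9
stud scene z=.08 [ 0.6038 -0.1797  0.08  ]
stud scene z=.08 [ 0.4982 -0.1797  0.08  ]
stud top z=.08 [ 0.5905 -0.1782  0.08  ]
stud top z=.08 [ 0.489 -0.177  0.08 ]
[[-0.    -0.223 -0.975  0.134]
 [-0.001 -0.975  0.223  0.585]
 [-1.     0.001 -0.     0.231]
 [ 0.     0.     0.     1.   ]]
```

Run:
```python
from h import *
from workcell import manip
s=manip.state()
print(goal(s,[.525,.214,.20]),yaws(s,-117.8))
```

```text
[  30.93951505  274.10270878 -464.15655663] [np.float64(14.922319978678985), np.float64(-165.07768002132102)]
```

>>> arm_command --pt "3 25 -42" --pt "6 55 -93" --pt "10 90 -150" --pt "14 122 -206" --pt "17 154 -261" --pt "21 186 -315" --pt "25 218 -370" --pt "28 247 -419" --pt "30 265 -450" --pt "31 274 -464" --pt "31 274 -464" --yaw '[2,4,6,8,10,12,14,15,15,15,15]'

```text
t: 1.52
position: [0.5251, 0.2136, 0.1994]
ee_rot: [0.17, -0.686, 0.172, 0.686]
ft_force: [-0.6, 0.1, 0.7]
finger_gap: 0.0854
```

```bash
cat >> h.py <<'E'
def snap(n,cam="wrist"):
    from workcell import manip
    s=manip.state(); f=manip.grab_frame(cam)
    if cam=="wrist": f["extrinsics"]=toolT(s)@f["hand_eye"]
    f["s"]=s
    cv2.imwrite(f"pics/{n}.png",f["img"][:,:,::-1]); pickle.dump(f,open(f"pics/{n}.pkl","wb")); return s,f
E
python3 - <<'E'
from h import *
s,f=snap("w1"); print(s["t"],s["position"],s["qvel"].round(3))
for a,r,d in covers(f["img"]):
    print(a,[(x[0].round(1).tolist(),x[1]) for x in d])
    if len(d)==4:
        P=np.array([onplane(f,x,.006)[:2] for x,_ in d]); c=P.mean(0)
        i=np.argsort(np.linalg.norm(P-P[0],axis=1)); v=P[i[2]]-P[0]
        print(c.round(4),np.linalg.norm(P-P[0],axis=1)[i].round(4),np.degrees(np.arctan2(v[1],v[0])).round(2))
E
```

```text
1.525 [0.52506546 0.21355496 0.19944181] [ 0.034 -0.018 -0.006 -0.004 -0.002 -0.015]
6760.0 [([379.6, 242.9], np.int32(47)), ([428.7, 275.3], np.int32(44)), ([304.2, 327.1], np.int32(167)), ([347.3, 352.7], np.int32(55))]
[0.3054 0.1714] [0.     0.08   0.1486 0.167 ] 117.81
18549.0 [([291.2, 66.3], np.int32(372)), ([210.8, 66.7], np.int32(372)), ([217.1, 206.2], np.int32(252)), ([287.0, 206.0], np.int32(248))]
[0.5523 0.2014] [0.     0.0799 0.1481 0.1681] 152.34
```

View pics/w1.png

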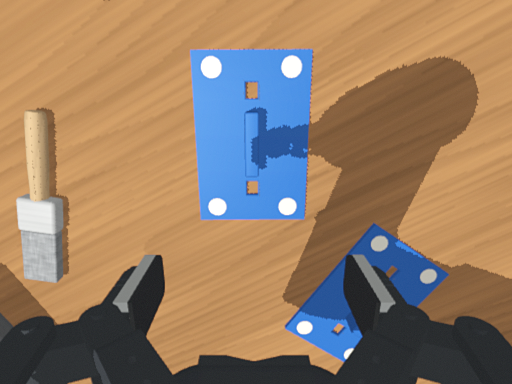

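The wrist view shows the target cover upright, its dots at (291,66), (211,67), (217,206) and (287,206). The spacings match the sizes given. Before grasping I'll look at the box.

Run:
```python
from h import *
from workcell import manip
s=manip.state()
print(goal(s,[.485,-.186,.21]),yaws(s,-91.))
```

```text
[  -9.68953337  372.30351739 -152.25011101] [np.float64(-26.9025802493926), np.float64(153.0974197506074)]
```

>>> arm_command --pt "-2 38 -15" --pt "-4 88 -36" --pt "-6 144 -59" --pt "-8 200 -82" --pt "-10 256 -105" --pt "-10 310 -127" --pt "-10 350 -143" --pt "-10 368 -150" --pt "-10 372 -152" --pt "-10 372 -152" --yaw '[-3,-6,-10,-14,-18,-22,-25,-27,-27,-27]'

```text
t: 2.82
position: [0.4852, -0.1846, 0.2104]
ee_rot: [0.005, -0.707, 0.006, 0.707]
ft_force: [-0.9, 0.3, -0.0]
finger_gap: 0.0851
```

Run:
```python
from h import *
s,f=snap("w2"); print(s["t"],s["position"],s["qvel"].round(3))
i=f["img"][:300,:,::-1]; cv2.imwrite("pics/w2z.png",cv2.resize(i[0:260,130:380],None,fx=2.3,fy=2.3,interpolation=cv2.INTER_CUBIC))
```

```text
2.825 [ 0.48515516 -0.18458767  0.21040371] [ 0.012 -0.002 -0.001 -0.001 -0.001 -0.001]
```

View pics/w2.png

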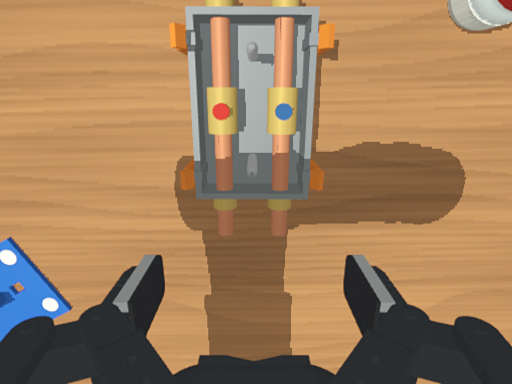

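View pics/w2z.png

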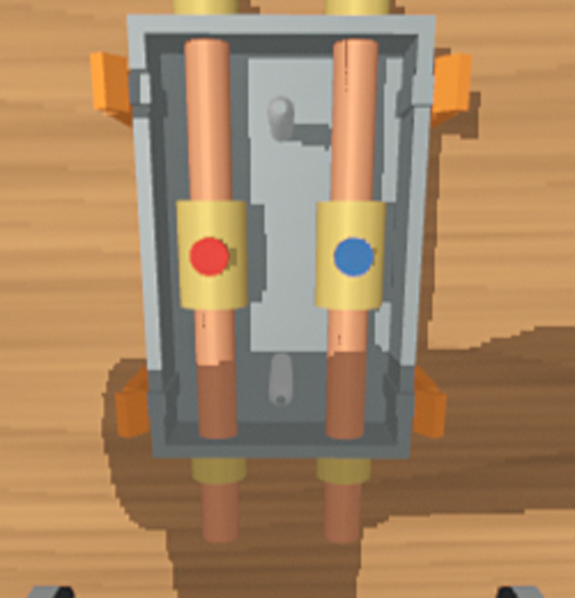

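Run:
```python
from h import *
f=load("w2"); g=load("top0")
z=lambda p:np.array(p)/2.3+[130,0]-.3
C=[z(p) for p in [(128,15),(436,15),(412,459),(152,459)]]
P=np.array([onplane(f,c,.045) for c in C]); print(P.round(4),P.mean(0).round(4))
for i in range(4): v=P[(i+1)%4]-P[i]; print(np.linalg.norm(v).round(4),np.degrees(np.arctan2(v[1],v[0])).round(2))
S=np.array([onplane(f,z(p),.08) for p in [(279,103),(281,399)]]);print(S.round(4),S.mean(0),np.linalg.norm(S[0]-S[1]))
# union caps, orange blobs
hsv=cv2.cvtColor(f["img"],cv2.COLOR_RGB2HSV)
def px(p): return f["img"][int(p[1]),int(p[0])]
big=cv2.resize(f["img"][:,200:300],None,fx=6,fy=6,interpolation=cv2.INTER_CUBIC)[...,::-1]
cv2.imwrite("pics/s_far.png",big[150:450]);cv2.imwrite("pics/s_near.png",big[840:1200])
```

```text
[[ 0.6361 -0.1277  0.045 ]
 [ 0.6344 -0.2432  0.045 ]
 [ 0.4581 -0.2413  0.045 ]
 [ 0.4599 -0.1238  0.045 ]] [ 0.5471 -0.184   0.045 ]
0.1155 -90.86
0.1763 179.38
0.1176 89.11
0.1762 -1.28
[[ 0.6008 -0.184   0.08  ]
 [ 0.4959 -0.1829  0.08  ]] [ 0.54832214 -0.18342464  0.08      ] 0.10486743287211542
```

View pics/s_far.png

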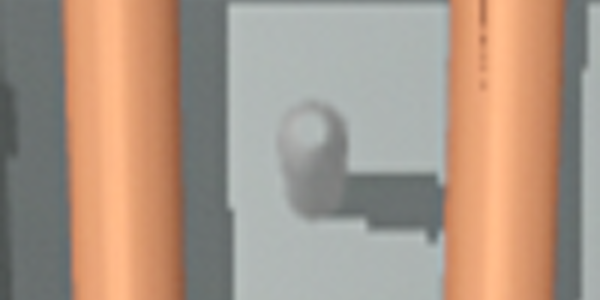

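View pics/s_near.png

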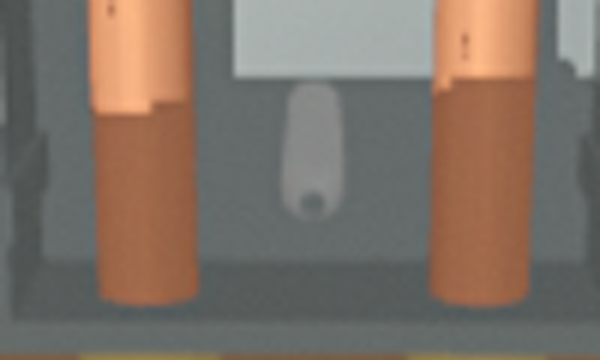

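Run:
```python
from h import *
f=load("w2")
S=np.array([onplane(f,p,.08) for p in [(251.2,45.7),(251.7,173.6)]]);print(S.round(4),S.mean(0),np.linalg.norm(S[0]-S[1]),np.degrees(np.arctan2(*(S[0]-S[1])[1::-1])))
from workcell import manip
s=manip.state()
print(goal(s,[.552,.201,.10]),yaws(s,-117.7))
```

```text
[[ 0.5999 -0.1841  0.08  ]
 [ 0.4955 -0.1827  0.08  ]] [ 0.54768933 -0.18341299  0.08      ] 0.10437978959839671 -0.7648818656313032
[ 109.90117631 -386.50059421  -61.22240944] [np.float64(26.86023993753213), np.float64(-153.13976006246787)]
```

>>> arm_command --pt "0 -38 -6" --pt "0 -90 -14" --pt "0 -150 -24" --pt "10 -208 -33" --pt "30 -266 -42" --pt "50 -320 -51" --pt "70 -360 -57" --pt "90 -380 -60" --pt "105 -386 -61" --pt "110 -386 -61" --pt "110 -386 -61" --yaw '[3,6,10,14,18,22,25,27,27,27,27]'

```text
t: 4.25
position: [0.5518, 0.1999, 0.1003]
ee_rot: [-0.17, 0.686, -0.171, -0.686]
ft_force: [0.1, 0.7, 0.2]
finger_gap: 0.0853
```

Run:
```python
from h import *
s,f=snap("w3"); print(s["t"],s["position"],s["qvel"].round(3))
print(goal(s,[.552,.201,.011]),yaws(s,-117.7))
```

```text
4.25 [0.55183024 0.19991717 0.1003302 ] [-0.006 -0.01   0.015  0.004 -0.003 -0.004]
[89.3287666  -1.13561171  0.40986319] [np.float64(-0.14828026462629396), np.float64(179.8517197353737)]
```

View pics/w3.png

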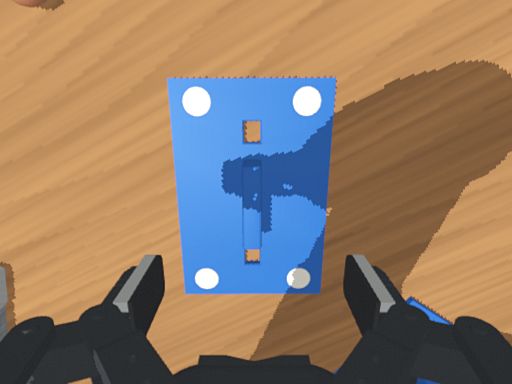

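The ridge is centred between the open jaws (column about 252) and parallel to them, so I can descend and grip.

>>> arm_command --pt "15 -1 0" --pt "35 -1 0" --pt "58 -1 0" --pt "76 -1 0" --pt "86 -1 0" --pt "89 -1 0" --pt "89 -1 0" --yaw '[0,0,0,0,0,0,0]'

```text
t: 5.18
position: [0.553, 0.2009, 0.0123]
ee_rot: [-0.17, 0.687, -0.17, -0.686]
ft_force: [0.4, 0.4, 1.3]
finger_gap: 0.0853
```

>>> arm_command --pt "0 0 0" --pt "0 0 0" --pt "0 0 0" --pt "0 0 0" --pt "0 0 0" --pt "0 0 0" --pt "0 0 0" --pt "0 0 0" --yaw '[0,0,0,0,0,0,0,0]' --grip 5

```text
t: 6.18
position: [0.5532, 0.201, 0.0126]
ee_rot: [-0.17, 0.687, -0.17, -0.686]
ft_force: [-0.7, 1.2, 3.2]
finger_gap: 0.0129
```

>>> arm_command --pt "-10 0 0" --pt "-30 0 0" --pt "-60 0 0" --pt "-90 0 0" --pt "-115 0 0" --pt "-130 0 0" --pt "-135 0 0" --pt "-135 0 0" --yaw '[0,0,0,0,0,0,0,0]'

```text
t: 7.18
position: [0.5526, 0.201, 0.1471]
ee_rot: [-0.17, 0.687, -0.17, -0.686]
ft_force: [0.2, -0.4, -2.4]
finger_gap: 0.0126
```

Run:
```python
from h import *
s,f=snap("w4"); print(s["t"],s["position"],s["ft_force"],s["finger_gap"],toolT(s).round(4))
T=toolT(s)
he=f["hand_eye"]
for a,r,d in covers(f["img"]):
    print(a,[(x[0].round(1).tolist(),x[1]) for x in d])
```

```text
7.175 [0.55263075 0.20100914 0.14711673] [ 0.19789209 -0.43782246 -2.43937564] 0.012575859370019279 [[ 1.200e-03 -4.673e-01 -8.841e-01  5.526e-01]
 [-5.000e-04 -8.841e-01  4.673e-01  2.010e-01]
 [-1.000e+00 -1.000e-04 -1.200e-03  1.471e-01]
 [ 0.000e+00  0.000e+00  0.000e+00  1.000e+00]]
3488.5 [([396.2, 292.0], np.int32(213)), ([450.1, 326.7], np.int32(185))]
50203.5 [([166.6, 107.3], np.int32(1609)), ([340.9, 107.1], np.int32(1613))]
```

View pics/w4.png

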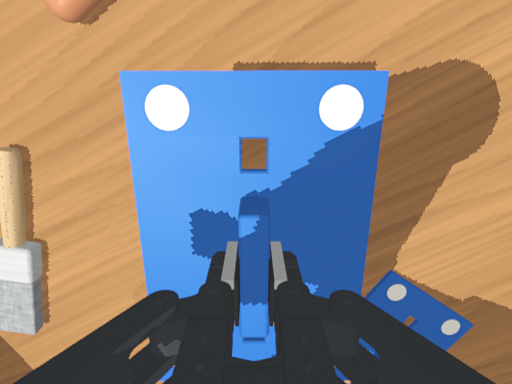

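Run:
```python
from h import *
f=load("w4"); H=f["hand_eye"]
d=[np.linalg.inv(f["K"])@[u,v,1] for u,v in [(166.6,107.3),(340.9,107.1)]]
for h in (.0046,.0066,.0086):
    P=[]
    for x in d:
        r=H[:3,:3]@x; t=(h-H[0,3])/r[0]; P.append(H[:3,3]+t*r)
    P=np.array(P); print(h,P.round(4).tolist(),np.linalg.norm(P[0]-P[1]),P.mean(0))
# hole far: centre of dark square
hs=[np.linalg.inv(f["K"])@[253.5,154.,1]]
r=H[:3,:3]@hs[0]; print("hole top",H[:3,3]+(.0066-H[0,3])/r[0]*r)
from workcell import manip
s=manip.state(); T=toolT(s)
```

```text
0.0046 [[0.0046, -0.0395, -0.0734], [0.0046, 0.0393, -0.0735]] 0.07882096153253693 [ 0.0046     -0.00013042 -0.07346795]
0.0066 [[0.0066, -0.0401, -0.0733], [0.0066, 0.0398, -0.0734]] 0.07989432249994406 [ 0.0066     -0.00013    -0.07337519]
0.0086 [[0.0086, -0.0406, -0.0732], [0.0086, 0.0404, -0.0733]] 0.08096768346735123 [ 0.0086     -0.00012957 -0.07328243]
hole top [ 0.0066     -0.00024419 -0.05171827]
```

Firmly held: 80 mm dot spacing, centre within 0.6 mm of the tool axis. On to the box.

Run:
```python
from h import *
from workcell import manip
s=manip.state()
print(goal(s,[.548,-.1836,.13]),yaws(s,-90.85))
```

```text
[  16.88720362  342.06350896 -175.72542561] [np.float64(-27.00672213480533), np.float64(152.99327786519467)]
```

>>> arm_command --pt "0 20 -10" --pt "0 55 -28" --pt "0 102 -52" --pt "0 154 -79" --pt "0 206 -106" --pt "0 256 -131" --pt "4 298 -153" --pt "9 326 -168" --pt "14 338 -174" --pt "17 342 -176" --pt "17 342 -176" --pt "17 342 -176" --yaw '[-2,-5,-9,-13,-17,-21,-24,-26,-27,-27,-27,-27]'

```text
t: 8.72
position: [0.5484, -0.183, 0.13]
ee_rot: [-0.005, 0.707, -0.005, -0.707]
ft_force: [1.2, -1.1, -3.0]
finger_gap: 0.0125
```

Run:
```python
from h import *
s,f=snap("w5"); print(s["t"],s["position"],s["ft_force"],s["finger_gap"],toolT(s).round(4))
print(goal(s,[.548,-.1836,.095]),yaws(s,-90.85))
s,f=snap("s5","scene");cv2.imwrite("pics/s5z.png",cv2.resize(f["img"][110:250,140:300,::-1],None,fx=4,fy=4,interpolation=cv2.INTER_CUBIC))
```

```text
8.725 [ 0.54839868 -0.18301521  0.1299549 ] [ 1.16286905 -1.05503959 -2.99816426] 0.012491193172830366 [[ 5.000e-04 -1.430e-02 -9.999e-01  5.484e-01]
 [-8.000e-04 -9.999e-01  1.430e-02 -1.830e-01]
 [-1.000e+00  8.000e-04 -5.000e-04  1.300e-01]
 [ 0.000e+00  0.000e+00  0.000e+00  1.000e+00]]
[34.95516844  0.5611616   0.4091455 ] [np.float64(0.03293845640541804), np.float64(-179.96706154359458)]
```

View pics/w5.png

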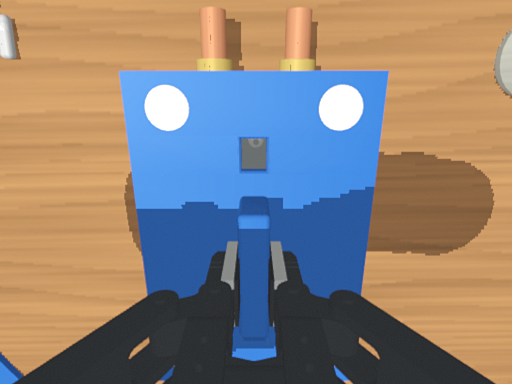

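View pics/s5z.png

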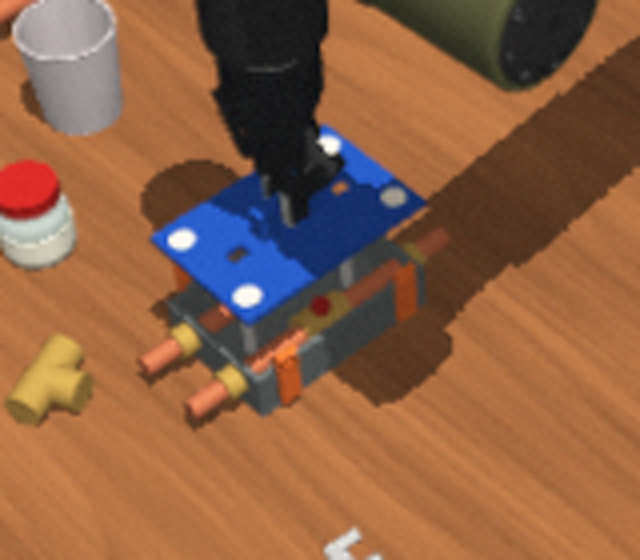

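Run:
```python
from h import *
f=load("w5")
cv2.imwrite("pics/w5z.png",cv2.resize(f["img"][130:180,230:280,::-1],None,fx=10,fy=10,interpolation=cv2.INTER_CUBIC))
```

```text
(no output)
```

View pics/w5z.png

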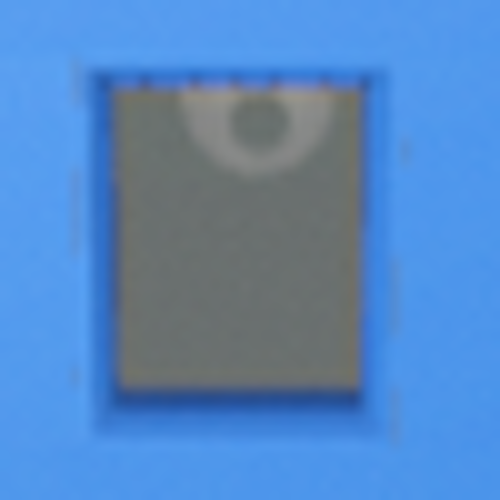

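Run:
```python
from h import *
f=load("w5"); H=f["hand_eye"];T=toolT(f["s"])
p=onplane(f,(255.5,141.7),.08); t=T[:3,:3].T@(p-T[:3,3]); print("tip",p.round(4),"tool",t.round(4))
for (u,v),h in [((253.5,154.6),.0066),((253.3,153.4),.0126)]:
    r=H[:3,:3]@(np.linalg.inv(f["K"])@[u,v,1]); print("hole",(H[:3,3]+(h-H[0,3])/r[0]*r).round(4))
```

```text
tip [ 0.5995 -0.1845  0.08  ] tool [ 0.05    0.0007 -0.0511]
hole [ 0.0066 -0.0005 -0.0516]
hole [ 0.0126 -0.0006 -0.051 ]
```

>>> arm_command --pt "5 0.8 0" --pt "15 0.8 0" --pt "25 0.8 0" --pt "31 0.8 0" --pt "33 0.8 0" --pt "33 0.8 0" --yaw '[0,0,0,0,0,0]'

```text
t: 9.57
position: [0.5486, -0.1839, 0.0972]
ee_rot: [-0.005, 0.707, -0.005, -0.707]
ft_force: [-0.4, -0.9, -1.9]
finger_gap: 0.0127
```

Run:
```python
from h import *
s,f=snap("w6"); print(s["t"],s["position"],s["ft_force"],s["finger_gap"],toolT(s)[:2,1])
cv2.imwrite("pics/w6z.png",cv2.resize(f["img"][130:180,230:280,::-1],None,fx=10,fy=10,interpolation=cv2.INTER_CUBIC))
```

```text
9.575 [ 0.5485566  -0.18394718  0.09724063] [-0.36910051 -0.89419112 -1.85510044] 0.01266885686095991 [-0.01412272 -0.99989976]
```

View pics/w6z.png

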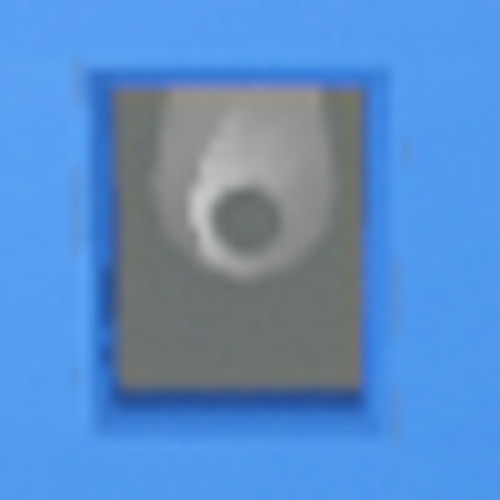

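>>> arm_command --pt "3 0.2 0" --pt "6 0.2 0" --pt "9 0.2 0" --pt "12 0.2 0" --pt "14 0.2 0" --pt "14 0.2 0" --yaw '[0,0,0,0,0,0]'

```text
t: 10.38
position: [0.5486, -0.1841, 0.0833]
ee_rot: [-0.005, 0.707, -0.005, -0.707]
ft_force: [0.2, -0.6, -2.5]
finger_gap: 0.0127
```

>>> arm_command --pt "2 0 0" --pt "4 0 0" --pt "5 0 0" --pt "5 0 0" --yaw '[0,0,0,0]'

```text
t: 10.88
position: [0.5485, -0.1842, 0.0781]
ee_rot: [-0.005, 0.707, -0.005, -0.707]
ft_force: [0.1, -0.2, -1.3]
finger_gap: 0.0128
```

Run:
```python
from h import *
s,f=snap("w7"); print(s["t"],s["position"],s["ft_force"],s["ft_torque"],s["finger_gap"],toolT(s)[:2,1])
cv2.imwrite("pics/w7z.png",cv2.resize(f["img"][130:180,230:280,::-1],None,fx=10,fy=10,interpolation=cv2.INTER_CUBIC))
s,f=snap("s7","scene");cv2.imwrite("pics/s7z.png",cv2.resize(f["img"][130:230,150:270,::-1],None,fx=5,fy=5,interpolation=cv2.INTER_CUBIC))
```

```text
10.875 [ 0.54851598 -0.1841907   0.0781384 ] [ 0.11258508 -0.21625274 -1.28414977] [0.01630737 0.00880486 0.06863905] 0.01284010038625391 [-0.01413468 -0.99989955]
```

View pics/s7z.png

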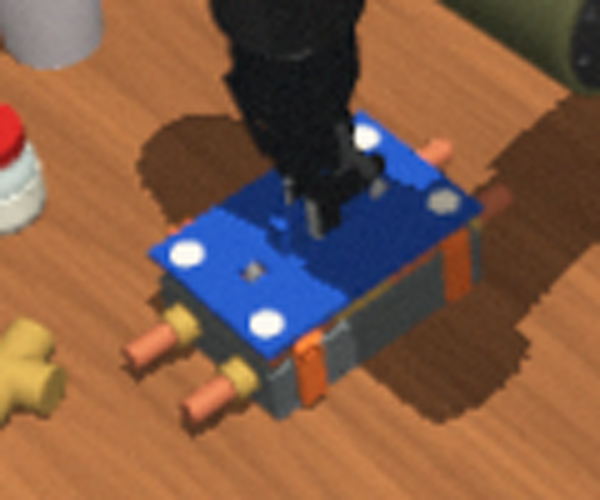

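View pics/w7.png

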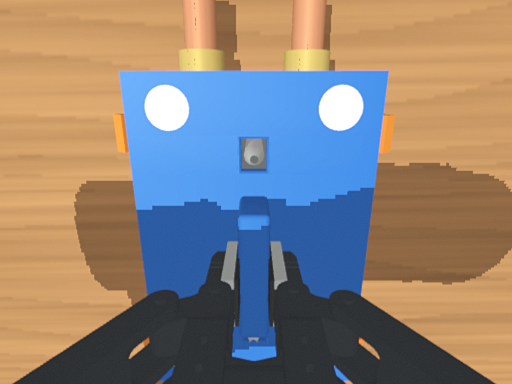

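The far stud is through its hole and the cover is about at ramp height, with clip tops visible at both sides. I'll lower 1 mm more, release, and rise.

>>> arm_command --pt "1 0 0" --pt "1 0 0" --pt "1 0 0" --yaw '[0,0,0]'

```text
t: 11.35
position: [0.5488, -0.1842, 0.0775]
ee_rot: [-0.005, 0.708, -0.005, -0.707]
ft_force: [0.3, -0.1, -1.6]
finger_gap: 0.0127
```

>>> arm_command --pt "0 0 0" --pt "0 0 0" --pt "0 0 0" --pt "0 0 0" --pt "-10 0 0" --pt "-30 0 0" --pt "-55 0 0" --pt "-80 0 0" --pt "-95 0 0" --pt "-100 0 0" --yaw '[0,0,0,0,0,0,0,0,0,0]' --grip 60

```text
t: 12.6
position: [0.5491, -0.1841, 0.1791]
ee_rot: [-0.005, 0.708, -0.005, -0.706]
ft_force: [0.4, -0.5, -0.3]
finger_gap: 0.06
```

>>> arm_command --pt "0 0 20" --pt "0 0 50" --pt "0 0 60" --pt "0 0 60" --yaw '[0,0,0,0]' --grip 0

```text
t: 13.1
position: [0.4889, -0.1833, 0.179]
ee_rot: [-0.005, 0.708, -0.005, -0.706]
ft_force: [0.4, 0.0, 0.6]
finger_gap: -0.0001
```

Run:
```python
from h import *
s,f=snap("w8"); print(s["t"],s["position"],s["ft_force"],s["finger_gap"])
for a,r,d in covers(f["img"]):
    print(a,[(x[0].round(1).tolist(),x[1]) for x in d])
    if len(d)==4:
      for z in (.069,.071,.073):
        P=np.array([onplane(f,x,z)[:2] for x,_ in d]); c=P.mean(0)
        print(z,c.round(4),P.round(4).tolist(),[np.linalg.norm(P[i]-P[j]).round(4) for i in range(4) for j in range(i)])
```

```text
13.1 [ 0.48892715 -0.18325507  0.17895837] [0.40551323 0.0383586  0.55731399] -8.120799045757583e-05
2712.5 [([35.3, 324.0], np.int32(197))]
30210.0 [([197.6, 14.0], np.int32(720)), ([310.3, 14.4], np.int32(727)), ([206.5, 208.7], np.int32(356)), ([299.8, 209.2], np.int32(352))]
0.069 [ 0.5478 -0.1837] [[0.6227, -0.1449], [0.6213, -0.2253], [0.4745, -0.1421], [0.4728, -0.2225]] [np.float64(0.0804), np.float64(0.1483), np.float64(0.1688), np.float64(0.1689), np.float64(0.1486), np.float64(0.0804)]
0.071 [ 0.548  -0.1837] [[0.6223, -0.1452], [0.6209, -0.2249], [0.4752, -0.1425], [0.4736, -0.2222]] [np.float64(0.0798), np.float64(0.1471), np.float64(0.1674), np.float64(0.1675), np.float64(0.1474), np.float64(0.0797)]
0.073 [ 0.5482 -0.1837] [[0.6219, -0.1455], [0.6205, -0.2246], [0.476, -0.1428], [0.4743, -0.2219]] [np.float64(0.0792), np.float64(0.146), np.float64(0.1661), np.float64(0.1662), np.float64(0.1462), np.float64(0.0791)]
```

View pics/w8.png

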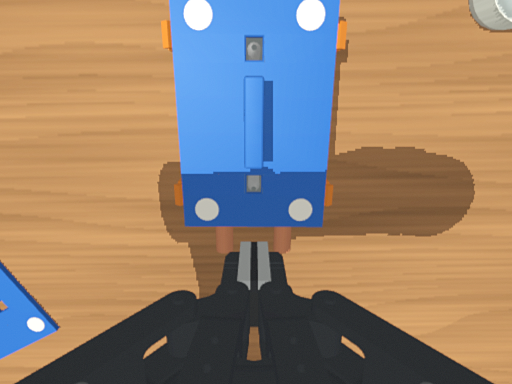

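The cover lies level at about 70 mm with both stud tips visible in the holes at (254,49) and (253,183). Dots are measured; I'll start pressing with the fingers closed.

Run:
```python
from h import *
from workcell import manip
s=manip.state()
for p in [(.4752,-.1433),(.4737,-.2213),(.6205,-.2243),(.622,-.1457)]: print(goal(s,[*p,.08]).round(1))
```

```text
[ 98.7 -39.8  15. ]
[98.8 38.2 15.4]
[  99.4   39.1 -131.4]
[  99.3  -39.5 -131.8]
```

>>> arm_command --pt "15 -20 8" --pt "45 -40 15" --pt "80 -40 15" --pt "95 -40 15" --pt "99 -40 15" --pt "99 -40 15" --yaw '[0,0,0,0,0,0]'

```text
t: 13.9
position: [0.4759, -0.1434, 0.0806]
ee_rot: [-0.004, 0.709, -0.006, -0.705]
ft_force: [-0.0, -0.2, 0.7]
finger_gap: 0.0001
```

>>> arm_command --pt "4 0 0" --pt "8 0 0" --pt "11 0 0" --pt "13 0 0" --pt "13 0 0" --yaw '[0,0,0,0,0]'

```text
t: 14.52
position: [0.4764, -0.1437, 0.0688]
ee_rot: [-0.004, 0.709, -0.006, -0.705]
ft_force: [-1.4, -0.3, 4.6]
finger_gap: 0.0
```

>>> arm_command --pt "2 0 0" --pt "4 0 0" --pt "6 0 0" --pt "8 0 0" --pt "8 0 0" --yaw '[0,0,0,0,0]'

```text
t: 15.15
position: [0.4761, -0.1436, 0.0602]
ee_rot: [-0.004, 0.709, -0.006, -0.705]
ft_force: [0.4, -0.0, 0.3]
finger_gap: 0.0001
```

>>> arm_command --pt "2 0 0" --pt "4 0 0" --pt "6 0 0" --pt "7 0 0" --pt "7 0 0" --yaw '[0,0,0,0,0]'

```text
t: 15.78
position: [0.4766, -0.1438, 0.0572]
ee_rot: [-0.004, 0.709, -0.006, -0.705]
ft_force: [-11.8, 6.0, 24.7]
finger_gap: -0.0002
```

Corner C snapped (force fell to 0, then bottomed at 57 mm). On to corner D.

>>> arm_command --pt "-12 0 0" --pt "-35 0 0" --pt "-42 25 0" --pt "-42 60 0" --pt "-38 78 0" --pt "-28 78 1" --pt "-22 78 1" --pt "-22 78 1" --yaw '[0,0,0,0,0,0,0,0]'

```text
t: 16.77
position: [0.474, -0.221, 0.0786]
ee_rot: [-0.003, 0.709, -0.005, -0.705]
ft_force: [0.7, -0.3, 0.0]
finger_gap: -0.0001
```

Run:
```python
from h import *
s,f=snap("w9"); print(s["t"],s["position"],s["ft_force"],toolT(s)[:3,0].round(4)); print(goal(s,[.4737,-.2213,.07]).round(1))
s,f=snap("s9","scene");cv2.imwrite("pics/s9z.png",cv2.resize(f["img"][130:230,150:270,::-1],None,fx=5,fy=5,interpolation=cv2.INTER_CUBIC))
```

```text
16.775 [ 0.47401032 -0.22101731  0.07856673] [ 0.69744132 -0.33421393  0.00820055] [ 0.0053 -0.0029 -1.    ]
[8.6 0.3 0.4]
```

View pics/s9z.png

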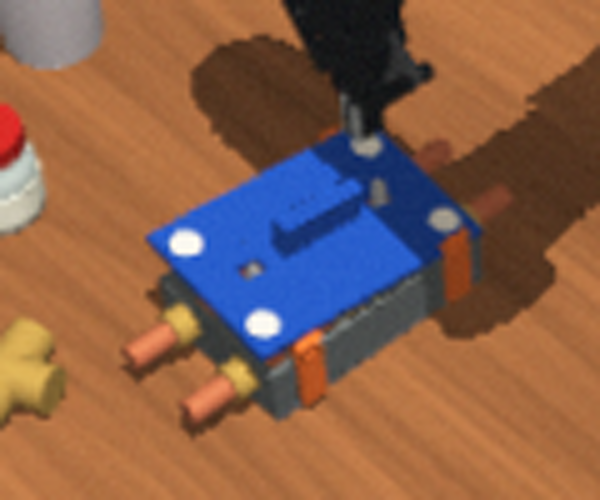

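View pics/w9.png

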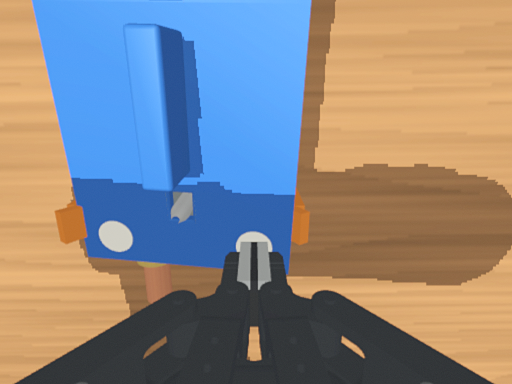

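The near-left clip now laps over the cover's edge. The finger is over dot D at (254,243), so press there.

>>> arm_command --pt "4 0 0" --pt "8 0 0" --pt "11 0 0" --pt "14 0 0" --pt "16 0 0" --pt "18 0 0" --pt "18 0 0" --yaw '[0,0,0,0,0,0,0]'

```text
t: 17.75
position: [0.4749, -0.2214, 0.0618]
ee_rot: [-0.003, 0.71, -0.006, -0.704]
ft_force: [1.3, -0.4, 1.2]
finger_gap: -0.0
```

>>> arm_command --pt "2 0 0" --pt "4 0 0" --pt "6 0 0" --pt "6 0 0" --yaw '[0,0,0,0]'

```text
t: 18.25
position: [0.4749, -0.2214, 0.056]
ee_rot: [-0.003, 0.71, -0.006, -0.704]
ft_force: [-0.6, 0.9, 4.0]
finger_gap: 0.0
```

>>> arm_command --pt "-15 0 0" --pt "-50 0 0" --pt "-70 0 0" --pt "-70 1 -40" --pt "-70 1 -90" --pt "-70 1 -135" --pt "-65 1 -146" --pt "-45 1 -146" --pt "-35 1 -146" --pt "-35 1 -146" --yaw '[0,0,0,0,0,0,0,0,0,0]'

```text
t: 19.5
position: [0.6192, -0.2241, 0.091]
ee_rot: [-0.003, 0.709, -0.006, -0.705]
ft_force: [-0.2, -0.3, 0.5]
finger_gap: -0.0001
```

Run:
```python
from h import *
s,f=snap("w10"); print(s["t"],s["position"],s["ft_force"],toolT(s)[:3,0].round(4)); print(goal(s,[.6205,-.2243,.08]).round(1))
s,f=snap("s10","scene");cv2.imwrite("pics/s10z.png",cv2.resize(f["img"][130:230,150:270,::-1],None,fx=5,fy=5,interpolation=cv2.INTER_CUBIC))
```

```text
19.5 [ 0.61919277 -0.22407106  0.09099188] [-0.19180311 -0.3427482   0.4630276 ] [ 0.0055 -0.0032 -1.    ]
[11.   0.2 -1.2]
```

View pics/s10z.png

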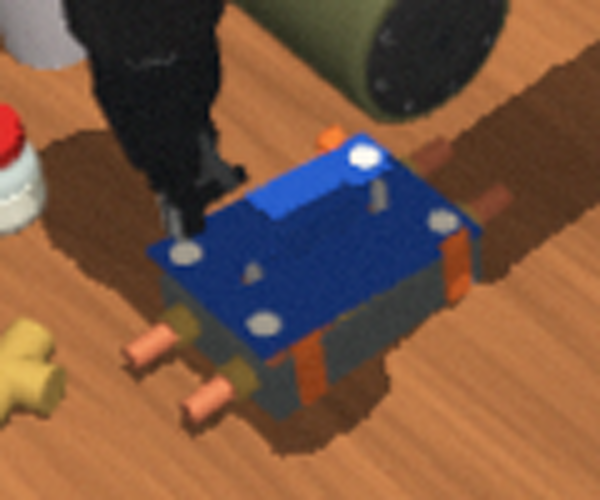

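View pics/w10.png

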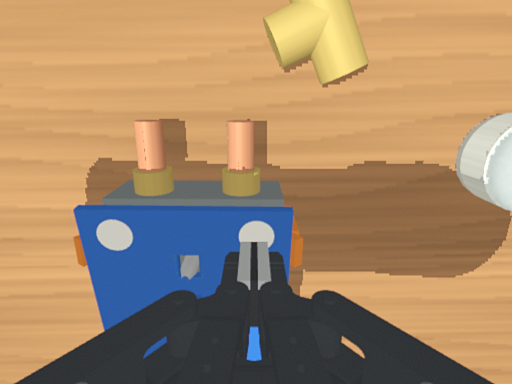

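Both near corners are down and the far end is still on its ramps. The finger is over dot B at (256,236), so I'll press it.

>>> arm_command --pt "6 0 -1" --pt "12 0 -1" --pt "17 0 -1" --pt "20 0 -1" --pt "23 0 -1" --pt "23 0 -1" --yaw '[0,0,0,0,0,0]'

```text
t: 20.35
position: [0.6219, -0.2245, 0.0713]
ee_rot: [-0.003, 0.711, -0.006, -0.704]
ft_force: [-1.1, 0.6, 4.3]
finger_gap: -0.0001
```

>>> arm_command --pt "2 0 0" --pt "4 0 0" --pt "6 0 0" --pt "8 0 0" --pt "8 0 0" --yaw '[0,0,0,0,0]'

```text
t: 20.98
position: [0.6228, -0.2247, 0.0653]
ee_rot: [-0.002, 0.711, -0.006, -0.703]
ft_force: [-1.9, 1.8, 4.2]
finger_gap: -0.0001
```

>>> arm_command --pt "2 0 1" --pt "4 0 1" --pt "6 0 1" --pt "8 0 1" --pt "9 0 1" --pt "9 0 1" --yaw '[0,0,0,0,0,0]'

```text
t: 21.72
position: [0.6211, -0.2246, 0.0562]
ee_rot: [-0.002, 0.711, -0.006, -0.703]
ft_force: [-2.0, 2.2, 5.8]
finger_gap: 0.0002
```

>>> arm_command --pt "1 0 0" --pt "2 0 0" --pt "3 0 0" --pt "3 0 0" --yaw '[0,0,0,0]'

```text
t: 22.22
position: [0.6212, -0.2247, 0.056]
ee_rot: [-0.002, 0.711, -0.006, -0.703]
ft_force: [-5.5, 5.0, 15.1]
finger_gap: -0.0001
```

Corner B bottomed at 56 mm. The last one is A.

>>> arm_command --pt "-12 0 0" --pt "-35 0 0" --pt "-50 -20 0" --pt "-50 -60 0" --pt "-48 -79 0" --pt "-38 -79 0" --pt "-32 -79 0" --pt "-32 -79 0" --yaw '[0,0,0,0,0,0,0,0]'

```text
t: 23.22
position: [0.621, -0.1461, 0.0862]
ee_rot: [-0.002, 0.71, -0.006, -0.704]
ft_force: [0.5, -0.3, -0.4]
finger_gap: 0.0004
```

Run:
```python
from h import *
s,f=snap("w11"); print(s["t"],s["position"],s["ft_force"],toolT(s)[:3,0].round(4)); print(goal(s,[.622,-.1457,.07]).round(1))
s,f=snap("s11","scene");cv2.imwrite("pics/s11z.png",cv2.resize(f["img"][130:230,150:270,::-1],None,fx=5,fy=5,interpolation=cv2.INTER_CUBIC))
```

```text
23.225 [ 0.62102456 -0.14614816  0.0861794 ] [ 0.51870985 -0.30921011 -0.40076845] [ 0.0087 -0.0064 -0.9999]
[16.2 -0.6 -0.8]
```

View pics/s11z.png

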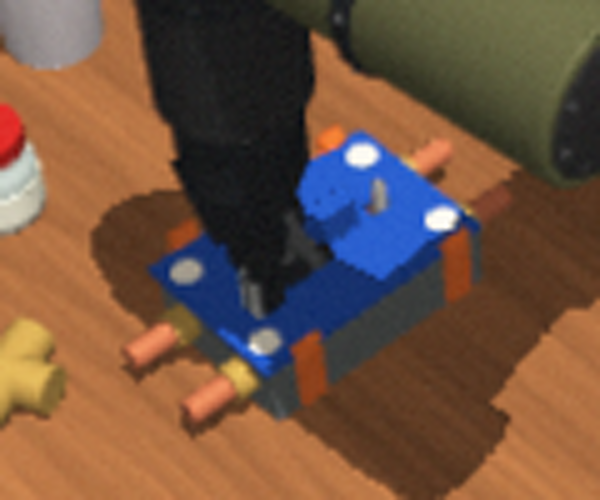

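View pics/w11.png

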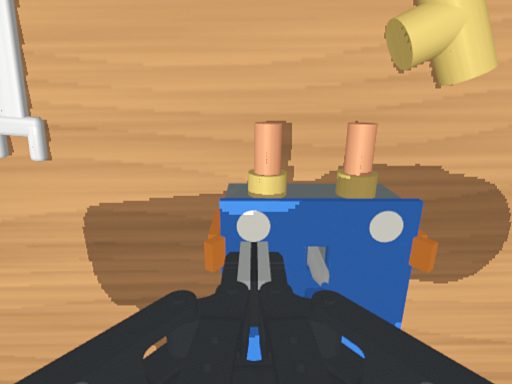

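All four edges look down: the clips at (215,252) and (424,252) overlap the far corners. I'll press A anyway to make sure.

>>> arm_command --pt "6 0 -1" --pt "12 0 -1" --pt "17 0 -1" --pt "21 0 -1" --pt "24 0 -1" --pt "27 0 -1" --pt "27 0 -1" --yaw '[0,0,0,0,0,0,0]'

```text
t: 24.2
position: [0.6228, -0.1464, 0.0601]
ee_rot: [-0.002, 0.711, -0.006, -0.703]
ft_force: [-0.4, -0.4, -0.3]
finger_gap: 0.0001
```

>>> arm_command --pt "2 0 0" --pt "4 0 0" --pt "6 0 0" --pt "6 0 0" --yaw '[0,0,0,0]'

```text
t: 24.7
position: [0.6229, -0.1465, 0.0561]
ee_rot: [-0.001, 0.711, -0.007, -0.703]
ft_force: [-5.3, 2.7, 9.1]
finger_gap: 0.0
```

>>> arm_command --pt "-12 0 0" --pt "-45 0 0" --pt "-90 0 0" --pt "-125 10 30" --pt "-145 25 80" --pt "-150 38 125" --pt "-150 38 140" --pt "-150 38 140" --pt "-150 38 140" --yaw '[0,0,0,0,0,0,0,0,0]'

```text
t: 25.82
position: [0.4813, -0.1817, 0.205]
ee_rot: [-0.001, 0.711, -0.006, -0.703]
ft_force: [-0.5, 0.1, -0.2]
finger_gap: -0.0002
```

Run:
```python
from h import *
s,f=snap("w12"); print(s["t"],s["position"],s["ft_force"],s["finger_gap"])
for a,r,d in covers(f["img"]):
    print(a,[(x[0].round(1).tolist(),x[1]) for x in d])
    if len(d)==4:
      for z in (.054,.056,.058):
        P=np.array([onplane(f,x,z)[:2] for x,_ in d]); c=P.mean(0)
        print(z,c.round(4),[np.linalg.norm(P[i]-P[j]).round(4) for i in range(4) for j in range(i)])
cv2.imwrite("pics/w12z.png",cv2.resize(f["img"][0:240,130:380,::-1],None,fx=2.4,fy=2.4,interpolation=cv2.INTER_CUBIC))
s,f=snap("s12","scene");cv2.imwrite("pics/s12z.png",cv2.resize(f["img"][130:230,150:270,::-1],None,fx=5,fy=5,interpolation=cv2.INTER_CUBIC))
s,f=snap("t12","top")
```

```text
25.825 [ 0.48134605 -0.1816875   0.20498803] [-0.54840682  0.10799712 -0.19867388] -0.00019521982525371294
3591.5 [([4.8, 258.8], np.int32(155)), ([45.8, 307.0], np.int32(181))]
23909.5 [([207.2, 13.4], np.int32(556)), ([304.0, 14.3], np.int32(552)), ([213.2, 184.8], np.int32(117)), ([294.9, 184.9], np.int32(110)), ([296.1, 183.6], np.int32(9))]
```

View pics/w12z.png

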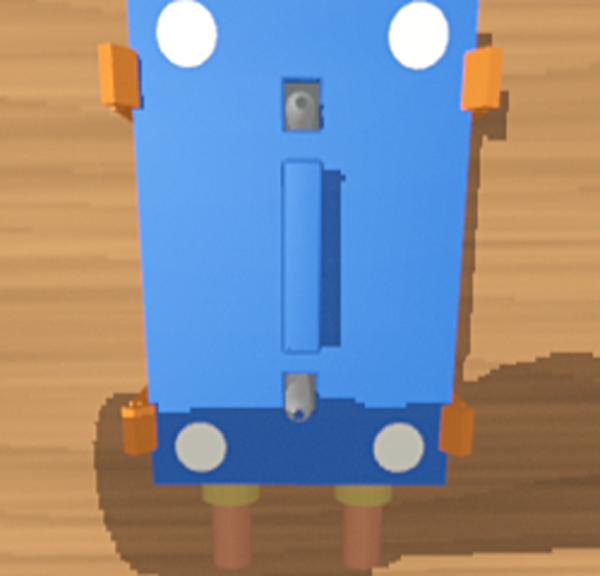

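View pics/s12z.png

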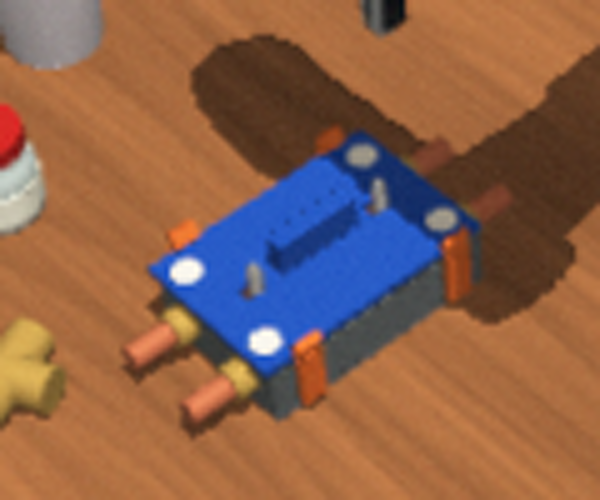

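View pics/t12.png

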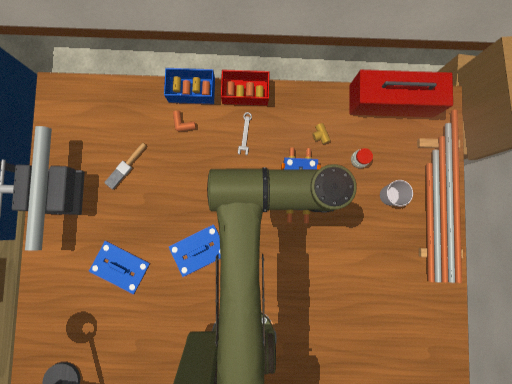

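All four clip noses lap over the cover's edges in the wrist view, and the bystanders are unmoved. One numeric flatness check next, from the dots.

Run:
```python
from h import *
f=load("w12");g=load("s12")
W=[(207.2,13.4),(304,14.3),(213.2,184.8),(295.0,184.8)]
for z in (.054,.056,.058,.06):
    P=np.array([onplane(f,x,z)[:2] for x in W]); print(z,P.mean(0).round(4),[np.linalg.norm(P[i]-P[j]).round(4) for i,j in((0,1),(2,3),(0,2),(1,3))])
S=[]
hsv=cv2.cvtColor(g["img"],cv2.COLOR_RGB2HSV); w=((hsv[...,1]<90)&(hsv[...,2]>130)).astype(np.uint8)
n,l,st,ce=cv2.connectedComponentsWithStats(w)
for x in W:
    p=proj(g,onplane(f,x,.056)); i=1+np.argmin(np.linalg.norm(ce[1:]-p,axis=1)); print(p.round(1),ce[i].round(1),st[i,4],[v for v in map(lambda q:np.round(q,4),two(f,x,g,ce[i]))])
```

```text
0.054 [ 0.5508 -0.1842] [np.float64(0.0806), np.float64(0.0799), np.float64(0.148), np.float64(0.1477)]
0.056 [ 0.5508 -0.1841] [np.float64(0.0801), np.float64(0.0793), np.float64(0.147), np.float64(0.1467)]
0.058 [ 0.5509 -0.1841] [np.float64(0.0795), np.float64(0.0788), np.float64(0.146), np.float64(0.1457)]
0.06 [ 0.551  -0.1841] [np.float64(0.079), np.float64(0.0782), np.float64(0.145), np.float64(0.1446)]
[202.7 197.8] [202.6 197.8] 30 [array([ 0.625 , -0.1456,  0.0561]), np.float64(0.0001)]
[187.  183.7] [186.8 183.8] 30 [array([ 0.6238, -0.2258,  0.0556]), np.float64(0.0005)]
[237.8 173.6] [238.  173.5] 16 [array([ 0.4776, -0.1429,  0.0561]), np.float64(0.0007)]
[222. 161.] [222.1 160.7] 14 [array([ 0.477 , -0.2221,  0.0572]), np.float64(0.0006)]
```

Run:
```python
from workcell import manip
print(manip.hand_in())
```

```text
the job is handed in; nothing more can be done
None
```

The cover is on the junction box with all four clips over its edge, and I've handed the job in. I finished at about 26 s of the 67 s allowed.

**What I did:** I gripped the farthest blue cover by its ridge and lowered it over both studs onto the clip ramps. After letting go, I pressed the corners in turn with the closed fingers. The third press brought the fourth corner down too, and I still pressed the fourth to confirm it.

**Last checks:**
- **Studs:** both show through the holes.
- **Clips:** all four noses lap over the cover's edge in the wrist picture.
- **Height:** the four dots came out at 56.1, 55.6, 56.1 and 57.2 mm, against 56 mm for home. The 57.2 mm is the near corner on the −y side, which showed as only 14 pixels. The finger had reached 56.0 mm on that corner, so I took the difference as measurement noise.
- **Position:** the last wrist measurement put the cover's centre about 3 mm farther out in x than the box measurement, with the tool then tilted by about 0.7°. I put that down to the tilt and calibration, because the studs hold the cover in place.
- **Forces:** no reading passed about 28 N, though I only saw the force at the end of each move.
- **Other items:** nothing else on the bench looked moved in the last overhead picture. The gripper is clear of everything.

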